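# Sort the clamp hardware into the colour-coded trays

### The arm

A 6-joint arm with a two-finger parallel gripper is mounted at the origin on the work surface; the furniture and walls round the work are solid. World frame = base frame: x ahead of the robot, y to its left, z up, the work surface at z = 0. Lengths are in m, angles in rad, forces in N, time in s.
With the tool pointing down it reaches from about 0.425 to 0.95 m from the base axis. Payload 3.5 kg.
Tool frame: the origin (TCP) lies midway between the tips of the shut fingers; the grasp point (between the pads) lies 19 mm behind it; z points along the fingers, y is the line along which they close (so a half turn about z gives the same grasp; the last joint's range is limited). The gripper opens to 85 mm and grips with 20 to 120 N. Pads are 22 mm wide; open, the fingers measure 114 mm over their backs; the gripper's body (76 mm by 85 mm) begins 54 mm behind the grasp point. The pads swing forward as they close: fully open they stand 13 mm farther back than shut.
Start: joints at [1.139, 0.286, 1.577, -0, 1.279, -0.15], TCP at [0.188, 0.648, 0.231] pointing down, gripper open.
Joint ranges: [-2.77, 2.77], [-0.9, 2.22], [0.21, 2.48], [-1.53, 4.67], [0.24, 2.81], [-2.84, 2.84]. Speed limits (rad/s): [2.79, 2.79, 3.14, 3.14, 3.14, 3.14].

### API

Orientations are given as a unit quaternion [x, y, z, w].
In Python, from plant import ctrl gives the robot as it stands.
- The arm moves only by the tool send_rows, never from a script. Its argument "series" is a list that holds one entry, the list of rows, each a list of 7 numbers: the shift along the tool's x, y, z in cm, then the turn, a rotation vector about the tool's x, y, z in rad, then the opening, from -1 (shut) to 1 (fully open). In form: [[[x, y, z, rx, ry, rz, jaw], ...]]. A call has 1 to 10 rows; each row shifts and turns the commanded pose from where the row before left it, along the tool's axes as they then stand; what a row does not reach is not made up. A row lasts 1/8 s, in which the tool goes at most 62.5 mm and 10.7 degrees, less where a joint would pass 70% of its speed; a pose out of reach is approached as far as the arm can. A call is refused whole if a number of a shift passes 6.25 or a number of a turn 0.188, either way. A call with a gripper value outside its range is refused whole. The fingers move at their own pace and stop on an object; "force" is the grip in N (left out, the last holds). Time passes only in rows, so rows that do not move let the fingers close. It gives the time, the measured TCP pose, the force, the opening and the grip force at its end, in the units of the state.
- ctrl.get_state(): the state, without advancing time (a new reading comes with each control period).
- ctrl.read_camera(name): name is "scene" or "top" or "wrist"; returns a dict with "img" (400x640x3 uint8, red, green, blue), "fx", "fy", "cx", "cy" (pixels), "R" (3x3) and "t" (3): a world point X has camera coordinates R X + t; the wrist camera has in their place "hand_eye" (4x4, takes a point from camera to tool coordinates, whose origin is the TCP and whose axes are the flange's). Camera axes: x right, y down, z forward; pixel columns grow to the right and rows downward; lengths in m; the calibration is good to about 2 mm. The wrist camera is an equidistant fisheye: a pixel r from the principal point sees the ray r / f radians off the axis. A picture is of the moment at which its call begins: read the wrist's pose just before it. There is no depth.
- ctrl.sign_off(): hands the job in; it is judged then, once.
The state is a dict: "time": time; "qpos": joint angles; "dq": joint speeds; "joint_efforts": joint torques, N m; "eef_pos": TCP position; "tcp_rot": TCP orientation; "contact_force": force on the tool from outside, world axes, zero at the start; "wrist_torque": the same for the moment, N m; "opening": opening from 0.0 (shut) to 1.0 (fully open); "finger_force": force on a finger pad.
Only numpy, scipy, OpenCV 4.12 (cv2) and the standard library are available. Lean on these libraries where they do the work, as an engineer would, in place of code of your own. Each camera call takes 0.05 s, during which the arm holds its last target. There are 200 camera calls.

### The job

Sort the clamp hardware that stands between you and the trays (not what lies beyond the fence) into them: the two bolts into the red tray, one in each bay, the two T-slot nuts into the yellow tray, one in each bay, and the star knob into either bay of the green tray. Everything must stand flat on the tray floor the same way up as it stands now (bolts on their heads, nuts on their bases, knob on its face with the stud up), and the blade flange and the hex key stay where they are.

Things in the scene. Friction and masses are not known exactly. Their poses are not given: they have to be found in the camera images.
- bolt_a: plain steel hex bolt standing upright on its head: head 17 x 19 mm, 7 mm high; shank 10 mm in diameter from there up to 52 mm. Origin: centre of the underside of the head, z up along the shank. Grip the shank
- bolt_b: plain steel hex bolt standing upright on its head: head 17 x 19 mm, 7 mm high; shank 10 mm in diameter from there up to 52 mm. Origin: centre of the underside of the head, z up along the shank. Grip the shank. Same as bolt_a; either may go in either bay
- nut_a: T-slot nut, dull grey steel, 22 x 22 mm, 12 mm high, base 22 mm square and 7 mm high with a neck 11 mm wide on top that runs along its x axis. Origin: centre of the underside, z up. The two end faces (at x = +11 and -11 mm) are upright over the full height (grip these, near the table); the other two are stepped
- nut_b: T-slot nut, bright steel, 22 x 22 mm, 12 mm high, base 22 mm square and 7 mm high with a neck 11 mm wide on top that runs along its x axis. Origin: centre of the underside, z up. The two end faces (at x = +11 and -11 mm) are upright over the full height (grip these, near the table); the other two are stepped. Otherwise the same as nut_a; either may go in either bay
- star_knob: black star-shaped clamping knob standing on its face, stud up: star 47 mm across and 13 mm high, collar 24 mm in diameter up to 21 mm, bare steel stud 8 mm in diameter from there up to 52 mm. Origin: centre of the underside, z up along the stud. Grip the stud
- red_tray: Red open plastic tray, fixed to the table by its magnetic base, 144 x 98 mm outside, 22 mm high; walls, floor and divider 4 mm thick. One divider, as high as the walls, parts it into two equal bays, each 66 mm (along x) by 90 mm (along y) inside, centred at x = +35 and -35 mm. Origin: centre of the underside, on the table; x along the long side, z up; a small label holder is on the -x end
- yellow_tray: Yellow open plastic tray, fixed to the table by its magnetic base, 144 x 98 mm outside, 22 mm high; walls, floor and divider 4 mm thick. One divider, as high as the walls, parts it into two equal bays, each 66 mm (along x) by 90 mm (along y) inside, centred at x = +35 and -35 mm. Origin: centre of the underside, on the table; x along the long side, z up; a small label holder is on the -x end
- green_tray: Green open plastic tray, fixed to the table by its magnetic base, 144 x 98 mm outside, 22 mm high; walls, floor and divider 4 mm thick. One divider, as high as the walls, parts it into two equal bays, each 66 mm (along x) by 90 mm (along y) inside, centred at x = +35 and -35 mm. Origin: centre of the underside, on the table; x along the long side, z up; a small label holder is on the -x end
- flange: turned steel saw-blade flange lying on the table, disc 90 mm in diameter with a hub, 19 mm high; origin: centre of the underside. Bystander, leave alone
- hex_key: grey L-shaped hex key lying flat on the table, 38 x 112 mm, 6 mm thick; origin: centre of its outline, on the table, long arm along y. Bystander, leave alone
Mind the look-alikes: they are no part of the job. There is more than one size of the red_tray; the job needs the smaller.

How it is judged:
At the end, for the whole second after the job is handed in: Bolts in separate bays of the red tray, T-slot nuts in separate bays of the yellow, star knob in one bay of the green; each on the tray floor (within 5 mm), same way up as at the start (tilt under 0.15 rad), at rest and released; blade flange and hex key within 15 mm of where they lay (y of bolt_a in the frame of red_tray between -0.045 and 0.045 m and z of bolt_a in the frame of red_tray between 0 and 0.009 m and angle between each of bolt_a, bolt_b, nut_a, nut_b, star_knob's own z axis and vertical below 0.15 rad and linear speed of each of bolt_a, bolt_b, nut_a, nut_b, star_knob below 0.02 m/s and angular speed of each of bolt_a, bolt_b, nut_a, nut_b, star_knob below 0.2 rad/s and y of bolt_b in the frame of red_tray between -0.045 and 0.045 m and z of bolt_b in the frame of red_tray between 0 and 0.009 m and y of nut_a in the frame of yellow_tray between -0.045 and 0.045 m and z of nut_a in the frame of yellow_tray between 0 and 0.009 m and y of nut_b in the frame of yellow_tray between -0.045 and 0.045 m and z of nut_b in the frame of yellow_tray between 0 and 0.009 m and y of star_knob in the frame of green_tray between -0.045 and 0.045 m and z of star_knob in the frame of green_tray between 0 and 0.009 m and ((x of bolt_a in the frame of red_tray between 0.004 and 0.068 m and x of bolt_b in the frame of red_tray between -0.068 and -0.004 m) or (x of bolt_a in the frame of red_tray between -0.068 and -0.004 m and x of bolt_b in the frame of red_tray between 0.004 and 0.068 m)) and ((x of nut_a in the frame of yellow_tray between 0.004 and 0.068 m and x of nut_b in the frame of yellow_tray between -0.068 and -0.004 m) or (x of nut_a in the frame of yellow_tray between -0.068 and -0.004 m and x of nut_b in the frame of yellow_tray between 0.004 and 0.068 m)) and (x of star_knob in the frame of green_tray between 0.004 and 0.068 m or x of star_knob in the frame of green_tray between -0.068 and -0.004 m) and distance of each of flange, hex_key from where it was at the start of the episode below 0.015 m); the robot touches nothing.
It fails at once if the blade flange is pushed more than 15 mm from where it lay (distance of flange from where it was at the start of the episode above 0.015 m).
It fails at once if the hex key is pushed more than 15 mm from where it lay (distance of hex_key from where it was at the start of the episode above 0.015 m).
It also fails if it takes over 136 s, if anything falls off the work surface, if the arm or the gripper's body presses on something with over 40 N, if the wrist force passes 120 N, or if a joint passes its speed limit or range.

## Working session

There is one attempt and no reset: what is moved stays moved. The work goes in short steps, Python scripts to look and compute and a tool call to move; the robot and the scene stay as the last step left them, time stands still between calls to the robot, and variables do not carry over. Pictures are saved under pics/ and viewed, at most 14 in all, crops included, and the job is handed in when it is done.

Besides the shell and the picture viewer there is one more tool, called after "Call:" as name(argument=value, ...), one argument or row to a line, values as JSON. send_rows: Moves the arm, as the interface text tells. Its arguments: {"type":"object","properties":{"series":{"type":"array"},"force":{"type":"number"}},"required":["series"]}

```bash
mkdir -p pics; ls
python3 - <<'E'
from plant import ctrl
import cv2
for n in("top","scene"):
    c=ctrl.read_camera(n); cv2.imwrite(f"pics/{n}0.png",c["img"][:,:,::-1]); print(n,c["fx"],c["fy"],c["cx"],c["cy"],c["R"],c["t"])
s=ctrl.get_state();print(s)
c=ctrl.read_camera("wrist");cv2.imwrite("pics/w0.png",c["img"][:,:,::-1]);print({k:v for k,v in c.items() if k!="img"})
E
```

```text
pics
top 384.08080137746947 384.08080137746947 321.6750960963728 202.25540454625178 [[-0.052675   -0.99860011  0.00481369]
 [-0.97631917  0.05048567 -0.21036178]
 [ 0.20982428 -0.01578051 -0.97761176]] [-2.07930989e-04  4.58449085e-01  1.28774413e+00]
scene 509.9530189689078 509.9530189689078 318.0498569707415 199.9786870225463 [[ 0.51204668 -0.85877564  0.01768041]
 [-0.54092156 -0.33837831 -0.77000259]
 [ 0.66724214  0.38471355 -0.63779574]] [-0.25792418  0.28733513  1.26720047]
{'time': 0.1, 'qpos': array([ 1.13897557e+00,  2.87106174e-01,  1.57806442e+00, -1.80911415e-05,
        1.27861964e+00, -1.50000607e-01]), 'dq': array([ 0.00226377, -0.00192747, -0.00582029,  0.00028292, -0.00214558,
        0.0004682 ]), 'joint_efforts': array([-2.10963103e-04, -4.07297158e+01, -2.93698096e+01, -2.02568472e-04,
        3.38442915e-03, -4.58784797e-06]), 'eef_pos': array([0.18743705, 0.64781533, 0.2300478 ]), 'tcp_rot': array([ 1.40441551e-01,  9.90088361e-01, -1.05510649e-03, -3.06864841e-04]), 'contact_force': array([ 0.46321049, -0.02150325,  0.6586477 ]), 'wrist_torque': array([ 0.01936167, -0.03166884,  0.07167185]), 'finger_force': 0.0, 'opening': 0.9997772053301704}
{'fx': 309.70691628693146, 'fy': 309.70691628693146, 'cx': 317.480503145319, 'cy': 201.89936783130386, 'hand_eye': array([[ 3.06123087e-04, -9.55444926e-01, -2.95169273e-01,
         7.53223455e-02],
       [ 9.99999810e-01,  1.34594143e-04,  6.01437055e-04,
        -5.95427252e-04],
       [-5.34911927e-04, -2.95169401e-01,  9.55444786e-01,
        -1.41907540e-01],
       [ 0.00000000e+00,  0.00000000e+00,  0.00000000e+00,
         1.00000000e+00]])}
```

View pics/top0.png

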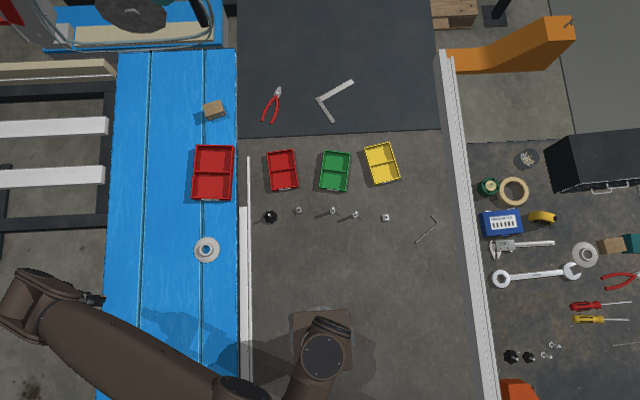

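View pics/scene0.png

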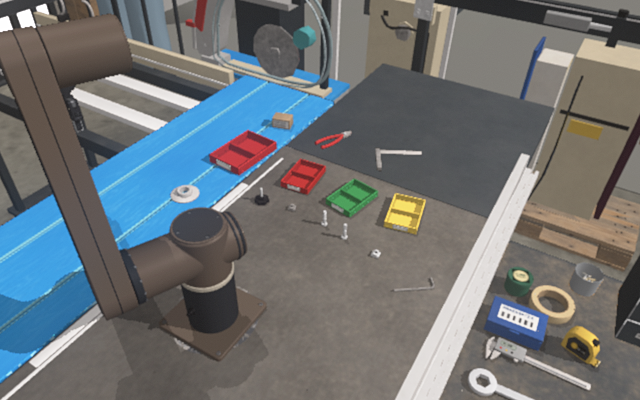

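The top view shows the knob at (270,216), the dull nut at (298,210), the bolts at (333,211) and (354,215), and the bright nut at (385,218). The trays are small red (282,171), green (335,171) and yellow (382,162). The flange is at (207,250), the hex key at (428,230), and the larger red decoy at (213,172).

```bash
cat > h.py <<'E'
import numpy as np,cv2
from scipy.spatial.transform import Rotation as Rn
from plant import ctrl
def plane(c,uv,z):
    uv=np.atleast_2d(np.asarray(uv,float)); d=np.c_[(uv[:,0]-c["cx"])/c["fx"],(uv[:,1]-c["cy"])/c["fy"],np.ones(len(uv))]
    o=-c["R"].T@c["t"]; d=d@c["R"]; return (o+d*((z-o[2])/d[:,2])[:,None])[:,:2]
def wplane(c,s,uv,z):
    uv=np.atleast_2d(np.asarray(uv,float)); p=(uv-[c["cx"],c["cy"]])/c["fx"]; r=np.linalg.norm(p,axis=1)+1e-9
    d=np.c_[p/r[:,None]*np.sin(r)[:,None],np.cos(r)]
    H=c["hand_eye"];R=Rn.from_quat(s["tcp_rot"]).as_matrix()
    o=R@H[:3,3]+s["eef_pos"]; d=d@(R@H[:3,:3]).T
    return (o+d*((z-o[2])/d[:,2])[:,None])[:,:2]
def wpix(c,s,X):
    H=c["hand_eye"];R=Rn.from_quat(s["tcp_rot"]).as_matrix()
    p=(R@H[:3,:3]).T@(np.asarray(X)-R@H[:3,3]-s["eef_pos"]); th=np.arctan2(np.hypot(*p[:2]),p[2])
    return p[:2]/np.hypot(*p[:2])*th*c["fx"]+[c["cx"],c["cy"]]
E
python3 - <<'E'
from h import *
c=ctrl.read_camera("top");im=c["img"]
hsv=cv2.cvtColor(im,cv2.COLOR_RGB2HSV)
for n,a,b,box in(("red",0,8,(255,140,310,200)),("green",45,80,(310,140,360,200)),("yellow",20,35,(355,130,410,195))):
    m=cv2.inRange(hsv,(a,90,40),(b,255,255));x0,y0,x1,y1=box;k=np.zeros_like(m);k[y0:y1,x0:x1]=m[y0:y1,x0:x1]
    ct=max(cv2.findContours(k,0,1)[0],key=cv2.contourArea)
    P=plane(c,ct[:,0],.022).astype(np.float32)
    r=cv2.minAreaRect(P*1000);print(n,r)
for n,uv,z in(("knob",(270,216),.02),("nut",(298,210),.01),("b",(333,211),.03),("b",(354,215),.03),("nutb",(385,218),.01),("key",(428,230),0),("fl",(207,250),.01),("rail",(246,216),0.0)): print(n,plane(c,uv,z))
cv2.imwrite("pics/t1.png",cv2.resize(im[140:260,190:450],None,fx=3,fy=3,interpolation=cv2.INTER_CUBIC)[:,:,::-1])
s=cv2.imread("pics/scene0.png");cv2.imwrite("pics/s1.png",cv2.resize(s[140:300,230:450],None,fx=3.5,fy=3.5,interpolation=cv2.INTER_CUBIC))
E
```

```text
red ((592.0453491210938, 112.43077850341797), (150.85572814941406, 100.6712646484375), 6.162954807281494)
green ((579.3684692382812, -76.01002502441406), (97.9026870727539, 148.3973846435547), 79.20741271972656)
yellow ((598.84814453125, -249.43101501464844), (150.650146484375, 104.64374542236328), 11.685693740844727)
knob [[0.42388374 0.16003625]]
nut [[0.44228121 0.06106462]]
b [[ 0.42840767 -0.06250227]]
b [[ 0.41034505 -0.13520408]]
nutb [[ 0.39734408 -0.24652594]]
key [[ 0.34787031 -0.39751687]]
fl [[0.31682455 0.38329353]]
rail [[0.43202344 0.24819455]]
```

View pics/t1.png

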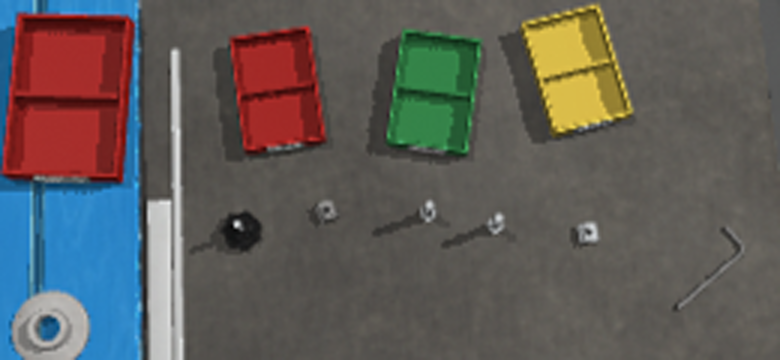

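View pics/s1.png

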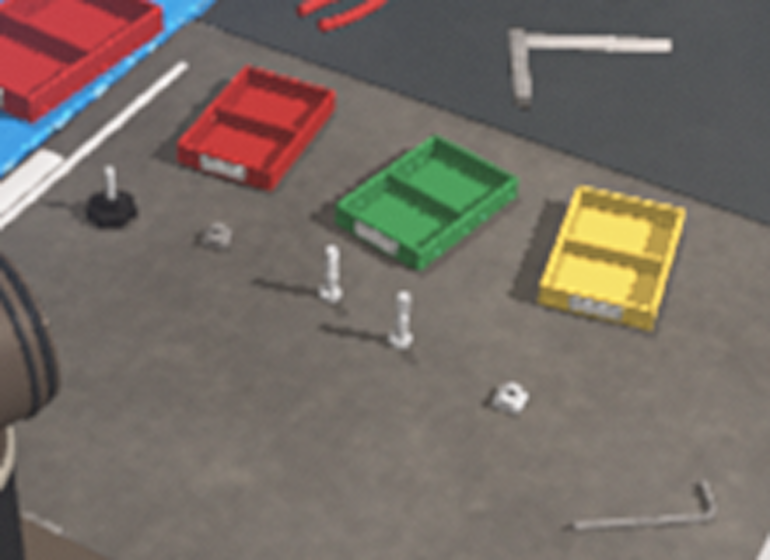

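The crops show all five parts standing apart. Both trays and the label ends (-x) face the robot. I'll move to an overview pose.

Call:
send_rows(
  series=[
    [[0,0,0,0,0,-0.141,1],[0,0,0,0,0,-0.141,1],[-4.9,-3.5,-0.3,0,0,0,1],[-4.9,-3.5,-0.3,0,0,0,1],[-4.9,-3.5,-0.3,0,0,0,1],[-4.9,-3.5,-0.3,0,0,0,1],[-4.9,-3.5,-0.3,0,0,0,1],[-4.9,-3.5,-0.3,0,0,0,1],[0,-6,0,0,0,0,1],[0,-6,0,0,0,0,1]],
  ],
  force=40,
)

```text
time: 1.45
eef_pos: [0.4822, 0.3165, 0.2486]
tcp_rot: [0.0, 1.0, -0.0, -0.0]
contact_force: [0.5, -0.2, 0.5]
opening: 0.996
finger_force: 0.0
```

Call:
send_rows(
  series=[
    [[0,-5.8,0,0,0,0,1],[0,-5.8,0,0,0,0,1],[0,-5.8,0,0,0,0,1],[0,-5.8,0,0,0,0,1],[0,-5.8,0,0,0,0,1],[0,-5.8,0,0,0,0,1],[0,0,0,0,0,0,1],[0,0,0,0,0,0,1]],
  ],
)

```text
time: 2.45
eef_pos: [0.4816, -0.0293, 0.2492]
tcp_rot: [0.0, 1.0, 0.0, -0.0]
contact_force: [0.5, 0.2, -0.6]
opening: 1.0
finger_force: 0.0
```

Run:
```python
from h import *
s=ctrl.get_state();c=ctrl.read_camera("wrist");cv2.imwrite("pics/w1.png",c["img"][:,:,::-1])
print(s["time"],s["eef_pos"],s["tcp_rot"],s["qpos"])
```

```text
2.45 [ 0.48164156 -0.02929499  0.24915794] [ 2.60252547e-04  9.99999891e-01  3.50681422e-04 -1.66141084e-04] [-2.71718411e-01 -1.63840613e-01  2.01628690e+00  6.10553375e-04
  1.28965459e+00 -1.84216378e+00]
```

View pics/w1.png

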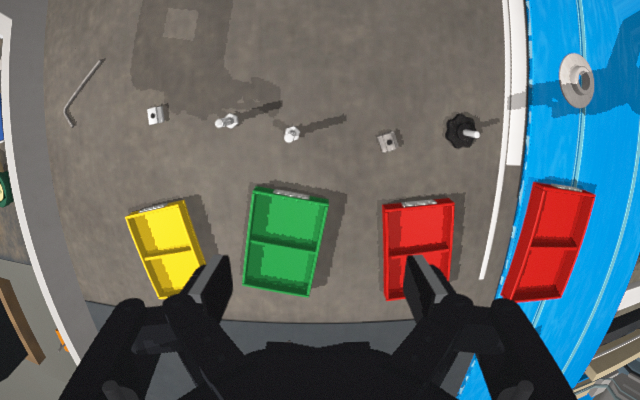

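The wrist view (rotated 180°) shows the bright nut (154,115), bolts with tips at (220,123) and (289,135), the dull nut (388,141), the knob (462,131), and the trays below them. I'll enlarge each part.

Run:
```python
from h import *
im=cv2.imread("pics/w1.png");T=[]
for u,v in((154,115),(226,121),(292,133),(388,141),(463,131),(320,250)):
    T.append(cv2.resize(im[v-20:v+20,u-22:u+22],None,fx=6,fy=6,interpolation=cv2.INTER_CUBIC))
cv2.imwrite("pics/w1c.png",np.vstack([np.hstack(T[:3]),np.hstack(T[3:])]))
s=ctrl.get_state();c=ctrl.read_camera("wrist");hsv=cv2.cvtColor(c["img"],cv2.COLOR_RGB2HSV)
for n,a,b,box in(("red",0,8,(370,185,465,310)),("green",45,80,(230,170,335,310)),("yellow",20,35,(110,190,215,310))):
    m=cv2.inRange(hsv,(a,90,40),(b,255,255));x0,y0,x1,y1=box;k=np.zeros_like(m);k[y0:y1,x0:x1]=m[y0:y1,x0:x1]
    ct=max(cv2.findContours(k,0,1)[0],key=cv2.contourArea)
    print(n,cv2.minAreaRect(wplane(c,s,ct[:,0],.022).astype(np.float32)*1000))
```

```text
red ((593.1852416992188, 109.85016632080078), (152.37490844726562, 103.07109832763672), 5.581424236297607)
green ((580.57421875, -76.33064270019531), (97.95514678955078, 149.1009979248047), 79.08013916015625)
yellow ((599.0203247070312, -245.33816528320312), (148.32635498046875, 110.4764633178711), 11.519709587097168)
```

View pics/w1c.png

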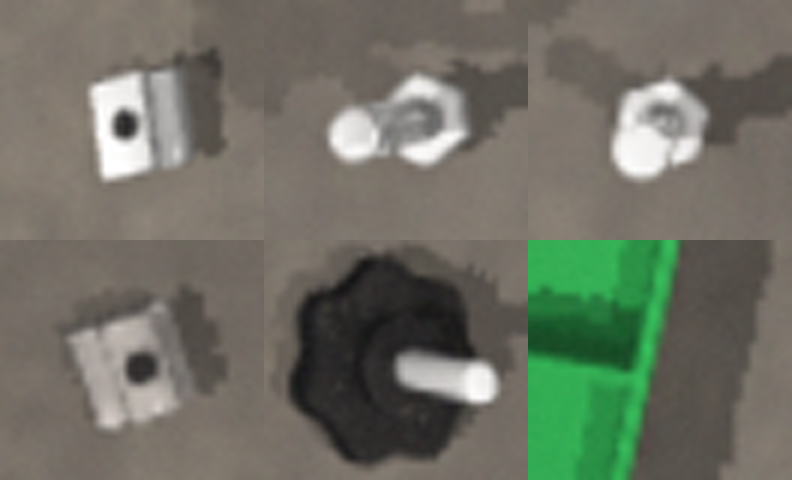

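Tile by tile: bright nut hole (152.8,115.7) with the neck near-vertical; bolt tips (219.2,123.2) and (288.7,138.3); dull nut hole (389.7,142.5) with the neck tilted about 16°; knob stud tip (477.3,135).

Run:
```python
from h import *
s=ctrl.get_state();c=ctrl.read_camera("wrist")
w=lambda u,v,z:wplane(c,s,(u,v),z)[0]
for n,p in dict(nutb=(152.8,115.7,.012),b1tip=(219.2,123.2,.052),b1head=(230.7,121,.007),b2tip=(288.7,138.3,.052),b2head=(292.3,133.5,.007),nuta=(389.7,142.5,.012),ktip=(477.3,135,.052),kstar=(460.8,131,.013)).items(): print(n,w(*p).round(4))
for t0,(a,b) in(((132,95),((92,85),(105,182))),((132,95),((140,72),(155,165))),((366,81),((100,330),(125,420))),((366,81),((150,310),(180,405)))):
    d=w(t0[0]+b[0]/6,t0[1]+b[1]/6,.012)-w(t0[0]+a[0]/6,t0[1]+a[1]/6,.012); print(d,np.degrees(np.arctan2(d[1],d[0])))
```

```text
nutb [ 0.4039 -0.2476]
b1tip [ 0.419  -0.1388]
b1head [ 0.4186 -0.1378]
b2tip [ 0.4382 -0.0602]
b2head [ 0.4365 -0.0597]
nuta [0.4458 0.0614]
ktip [0.4271 0.1622]
kstar [0.426  0.1583]
[0.02220906 0.00213437] 5.489479890421908
[0.02112462 0.00276307] 7.45191197550466
[0.01872263 0.00610272] 18.053588443234435
[0.01975031 0.00735774] 20.432281968789752
```

Call:
send_rows(
  series=[
    [[4.4,-3.1,3,0,0,0,0],[0,0,5,0,0,0,0],[0,0,5,0,0,0,0],[0,0,4.5,0,0,0,0],[0,0,3,0,0,0,0],[0,0,2,0,0,0,0],[0,0,1,0,0,0,0],[0,0,0,0,0,0,0]],
  ],
)

```text
time: 3.6
eef_pos: [0.4377, -0.0598, 0.014]
tcp_rot: [-0.001, 1.0, 0.0, -0.0]
contact_force: [-0.8, 0.7, -0.1]
opening: 0.501
finger_force: 0.0
```

Call:
send_rows(
  series=[
    [[0,0,0,0,0,0,-0.5],[0,0,0,0,0,0,-1],[0,0,0,0,0,0,-1],[0,0,0,0,0,0,-1],[0,0,0,0,0,0,-1],[0,0,0,0,0,0,-1]],
  ],
  force=40,
)

```text
time: 4.35
eef_pos: [0.4388, -0.0608, 0.0154]
tcp_rot: [0.0, 1.0, -0.0, 0.001]
contact_force: [-1.0, 0.5, 6.4]
opening: 0.103
finger_force: 39.0
```

Call:
send_rows(
  series=[
    [[0,0,-1.5,0,0,0,-1],[0,0,-4,0,0,0,-1],[0,0,-3.5,0,0,0,-1],[-2.9,2.5,0,0,0,0,-1],[-4,4,0,0,0,0,-1],[-4,4,0,0,0,0,-1],[-4,4,0,0,0,0,-1],[-4,3,0,0,0,0,-1],[0,0,0,0,0,0,-1],[0,0,0,0,0,0,-1]],
  ],
)

```text
time: 5.6
eef_pos: [0.626, 0.1143, 0.1041]
tcp_rot: [-0.0, 1.0, -0.0, -0.001]
contact_force: [0.3, -0.4, 0.1]
opening: 0.107
finger_force: 39.1
```

Run:
```python
from h import *
s=ctrl.get_state();c=ctrl.read_camera("wrist");cv2.imwrite("pics/w2.png",c["img"][:,:,::-1])
print(s["eef_pos"],s["opening"],s["finger_force"],wpix(c,s,[.592,.111,.022]))
```

```text
[0.62600709 0.11429842 0.10413062] 0.10665113088523152 39.05079960823059 [313.70375251 165.90648542]
```

View pics/w2.png

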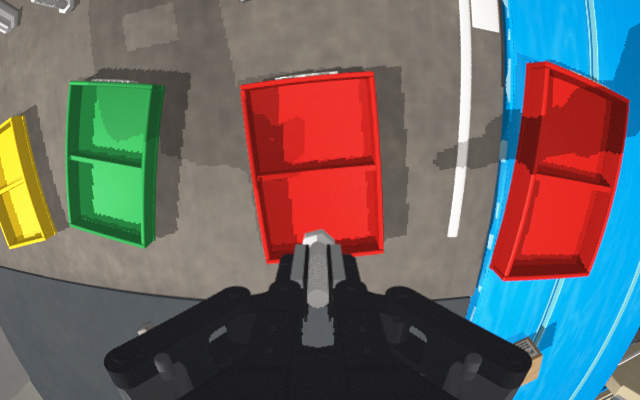

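The bolt is held upright above the far red bay, with its head at (318,238). I'll lower and release it.

Call:
send_rows(
  series=[
    [[0,0,3.5,0,0,0,-1],[0,0,2.5,0,0,0,-1],[0,0,1.4,0,0,0,-1],[0,0,0.6,0,0,0,-1],[0,0,0.4,0,0,0,-1],[0,0,0.1,0,0,0,-1],[0,0,0,0,0,0,-1]],
  ],
)

```text
time: 6.52
eef_pos: [0.6273, 0.1145, 0.02]
tcp_rot: [-0.0, 1.0, 0.0, 0.001]
contact_force: [0.3, -0.7, -0.3]
opening: 0.108
finger_force: 39.0
```

Call:
send_rows(
  series=[
    [[0,0,0.1,0,0,0,-1],[0,0,0,0,0,0,-0.7],[0,0,0,0,0,0,-0.3],[0,0,0,0,0,0,-0.3],[0,0,0,0,0,0,-0.3],[0,0,-1,0,0,0,-0.3],[0,0,-3.5,0,0,0,-0.3],[0,0,-5,0,0,0,0],[4,-4,0,0,0,0,0],[4,-4.5,0,0,0,0,0]],
  ],
)

```text
time: 7.78
eef_pos: [0.547, 0.0288, 0.1154]
tcp_rot: [-0.001, 1.0, -0.0, 0.002]
contact_force: [-0.0, -1.0, 0.2]
opening: 0.498
finger_force: 0.0
```

Call:
send_rows(
  series=[
    [[4,-4.5,0,0,0,0,0],[4,-4.5,0,0,0,0,0],[4,-4.5,0,0,0,0,0],[0.8,-3.3,0,0,0,0,0],[0,0,4,0,0,0,0],[0,0,3.4,0,0,0,0],[0,0,1.5,0,0,0,0],[0,0,1,0,0,0,0],[0,0,0,0,0,0,-0.5],[0,0,0,0,0,0,-1]],
  ],
)

```text
time: 9.02
eef_pos: [0.4198, -0.139, 0.0154]
tcp_rot: [-0.0, 1.0, -0.001, 0.001]
contact_force: [-0.7, 0.4, 0.4]
opening: 0.101
finger_force: 38.9
```

Call:
send_rows(
  series=[
    [[0,0,0,0,0,0,-1],[0,0,0,0,0,0,-1],[0,0,0,0,0,0,-1],[0,0,0,0,0,0,-1]],
  ],
)

```text
time: 9.52
eef_pos: [0.4197, -0.139, 0.0153]
tcp_rot: [-0.0, 1.0, -0.0, 0.001]
contact_force: [0.2, 0.6, 5.2]
opening: 0.101
finger_force: 39.4
```

Call:
send_rows(
  series=[
    [[0,0,-1.5,0,0,0,-1],[0,0,-4,0,0,0,-1],[0,0,-3.5,0,0,0,-1],[-2,4,0,0,0,0,-1],[-2.6,4.5,0,0,0,0,-1],[-2.6,4.5,0,0,0,0,-1],[-2.6,4.5,0,0,0,0,-1],[-2.6,4.5,0,0,0,0,-1],[-1.2,2.5,0,0,0,0,-1],[0,0,0,0,0,0,-1]],
  ],
)

```text
time: 10.78
eef_pos: [0.5549, 0.1078, 0.1046]
tcp_rot: [-0.002, 1.0, -0.0, -0.0]
contact_force: [0.5, -0.4, -0.3]
opening: 0.105
finger_force: 39.1
```

Call:
send_rows(
  series=[
    [[0,0,3.5,0,0,0,-1],[0,0,2.5,0,0,0,-1],[0,0,1.4,0,0,0,-1],[0,0,0.6,0,0,0,-1],[0,0,0.4,0,0,0,-1],[0,0,0.2,0,0,0,-1],[0,0,0,0,0,0,-1]],
  ],
)

```text
time: 11.65
eef_pos: [0.5556, 0.1063, 0.0194]
tcp_rot: [-0.0, 1.0, -0.0, 0.001]
contact_force: [-0.1, 0.8, 3.0]
opening: 0.105
finger_force: 39.3
```

Call:
send_rows(
  series=[
    [[0,0,0,0,0,0,-0.7],[0,0,0,0,0,0,-0.3],[0,0,0,0,0,0,-0.3],[0,0,0,0,0,0,-0.3],[0,0,-1,0,0,0,-0.3],[0,0,-3.5,0,0,0,-0.3],[0,0,-5,0,0,0,-0.3],[4,1.8,0,0,0,0,-0.1],[4.4,1.8,0,0,0,0,-0.1],[4.4,1.8,0,0,0,0,-0.1]],
  ],
)

```text
time: 12.9
eef_pos: [0.4258, 0.1608, 0.1142]
tcp_rot: [0.0, 1.0, 0.0, 0.001]
contact_force: [0.5, 0.9, 0.1]
opening: 0.45
finger_force: 0.0
```

Run:
```python
from h import *
s=ctrl.get_state();c=ctrl.read_camera("wrist");cv2.imwrite("pics/w3.png",c["img"][:,:,::-1])
t=ctrl.read_camera("top");cv2.imwrite("pics/t3.png",cv2.resize(t["img"][135:255,240:450],None,fx=3.5,fy=3.5)[:,:,::-1])
print(s["eef_pos"],wpix(c,s,[.427,.161,.052]),wpix(c,s,[.427,.161,.013]))
```

```text
[0.42583494 0.16084875 0.11419923] [318.35761841 220.20899109] [318.1640859 203.4899008]
```

View pics/w3.png

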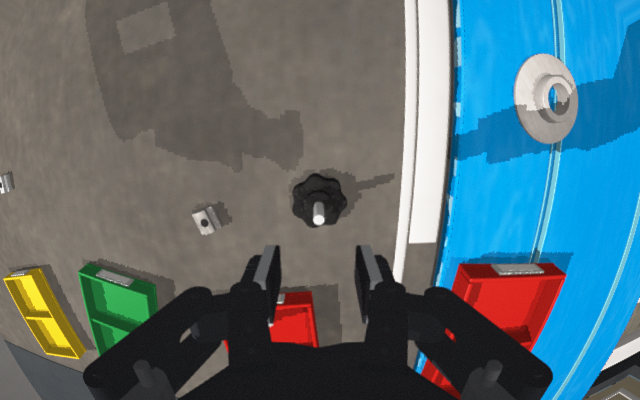

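The stud tip is at (318,219), within 1 px of the prediction, so I'll descend and grip.

Call:
send_rows(
  series=[
    [[0,0,4,0,0,0,-0.1],[0,0,2.8,0,0,0,-0.1],[0,0,1.5,0,0,0,-0.1],[0,0,0.5,0,0,0,-0.1],[0,0,0,0,0,0,-0.5],[0,0,0,0,0,0,-1],[0,0,0,0,0,0,-1],[0,0,0,0,0,0,-1],[0,0,0,0,0,0,-1],[0,0,0,0,0,0,-1]],
  ],
)

```text
time: 14.25
eef_pos: [0.4275, 0.1605, 0.0261]
tcp_rot: [-0.0, 1.0, 0.0, 0.001]
contact_force: [-1.2, 0.2, 5.6]
opening: 0.073
finger_force: 39.6
```

View pics/t3.png

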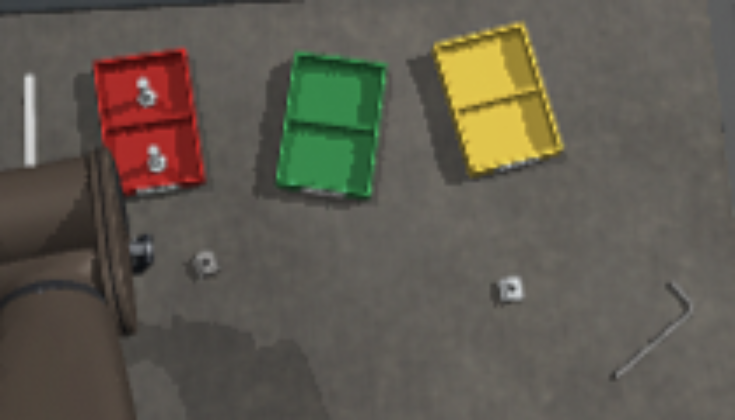

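Call:
send_rows(
  series=[
    [[0,0,-1.5,0,0,0,-1],[0,0,-4,0,0,0,-1],[0,0,-3.5,0,0,0,-1],[-1.9,-3,0,0,0,0,-1],[-2.5,-4.5,0,0,0,0,-1],[-2.5,-4.5,0,0,0,0,-1],[-2.5,-4.5,0,0,0,0,-1],[-2.5,-4.5,0,0,0,0,-1],[0,-2,0,0,0,0,-1],[0,0,0,0,0,0,-1]],
  ],
)

```text
time: 15.5
eef_pos: [0.5451, -0.0702, 0.1151]
tcp_rot: [0.001, 1.0, 0.0, -0.001]
contact_force: [-0.2, 0.7, -0.5]
opening: 0.076
finger_force: 39.1
```

Call:
send_rows(
  series=[
    [[0,0,3.5,0,0,0,-1],[0,0,2.5,0,0,0,-1],[0,0,1.4,0,0,0,-1],[0,0,0.6,0,0,0,-1],[0,0,0.4,0,0,0,-1],[0,0,0.2,0,0,0,-1],[0,0,0,0,0,0,-1]],
  ],
)

```text
time: 16.38
eef_pos: [0.5465, -0.0697, 0.0301]
tcp_rot: [-0.0, 1.0, -0.0, 0.001]
contact_force: [-0.3, 0.4, 1.3]
opening: 0.076
finger_force: 39.2
```

Call:
send_rows(
  series=[
    [[0,0,0,0,0,0,-0.7],[0,0,0,0,0,0,-0.3],[0,0,0,0,0,0,-0.3],[0,0,0,0,0,0,-0.3],[0,0,-1,0,0,0,-0.3],[0,0,-3.5,0,0,0,-0.3],[0,0,-5,0,0,0,-0.1],[3.3,4.3,0,0,0,0,0],[3.4,4.4,0,0,0,0,0.1],[3.3,4.4,0,0,0,0,0.1]],
  ],
)

```text
time: 17.62
eef_pos: [0.445, 0.0624, 0.1253]
tcp_rot: [0.0, 1.0, 0.0, 0.001]
contact_force: [0.4, 0.5, 0.1]
opening: 0.553
finger_force: 0.0
```

Call:
send_rows(
  series=[
    [[0,0,0,0,0,0.176,0.1],[0,0,0,0,0,0.176,0.1],[0,0,0,0,0,0.176,0.1],[0,0,0,0,0,0.176,0.1],[0,0,0,0,0,0.176,0.1],[0,0,0,0,0,0.176,0.1],[0,0,0,0,0,0.174,0.1],[0,0,0,0,0,0,0.1],[0,0,0,0,0,0,0.1]],
  ],
)

```text
time: 18.75
eef_pos: [0.4459, 0.0614, 0.1247]
tcp_rot: [0.576, 0.818, 0.0, 0.0]
contact_force: [-0.4, -0.2, 0.3]
opening: 0.55
finger_force: 0.0
```

Run:
```python
from h import *
s=ctrl.get_state();c=ctrl.read_camera("wrist")
p=wpix(c,s,[.4458,.0614,.012]);print(s["eef_pos"],s["qpos"],s["tcp_rot"],p,Rn.from_quat(s["tcp_rot"]).as_matrix()[:,1])
u,v=p.astype(int);print(u-50,v-50)
a=cv2.resize(c["img"][v-50:v+50,u-50:u+50],None,fx=5,fy=5,interpolation=cv2.INTER_CUBIC)[:,:,::-1];b=cv2.resize(c["img"][:,:,::-1],None,fx=.45,fy=.45)
o=np.zeros((500,790,3),np.uint8);o[:,:500]=a;o[:180,502:790]=b;cv2.imwrite("pics/w4.png",o)
```

```text
[0.44590017 0.06141916 0.12471066] [-8.91787360e-02 -1.02128827e-01  2.20248972e+00 -5.94027859e-05
  1.04064646e+00 -4.32675624e-01] [5.75842826e-01 8.17560367e-01 1.24362054e-04 2.66148304e-04] [317.53631005 197.72196434] [9.41572478e-01 3.36810049e-01 5.09866155e-04]
267 147
```

View pics/w4.png

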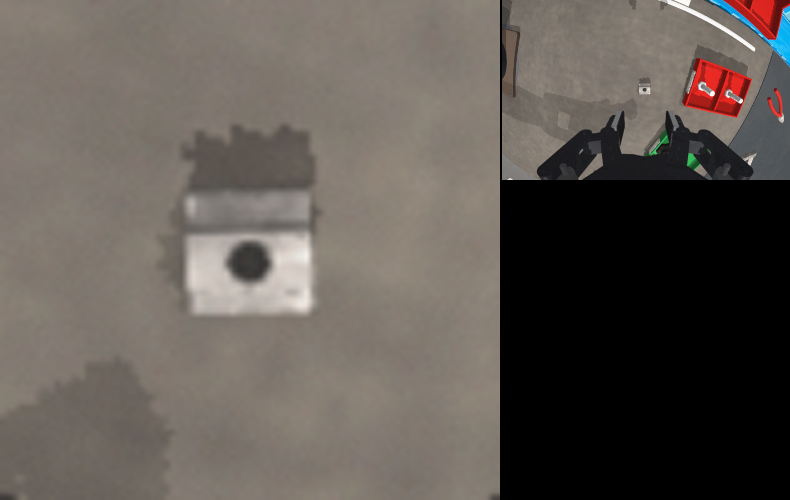

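The nut is square with the gripper: its hole is at (317,199), about 1 mm off the prediction. I'll descend.

Call:
send_rows(
  series=[
    [[-0.1,0,4,0,0,0,0.1],[0,0,4,0,0,0,0.1],[0,0,2.4,0,0,0,0.1],[0,0,1.2,0,0,0,0.1],[0,0,0.5,0,0,0,0.1],[0,0,0,0,0,0,-0.3],[0,0,0,0,0,0,-1],[0,0,0,0,0,0,-1],[0,0,0,0,0,0,-1],[0,0,0,0,0,0,-1]],
  ],
  force=50,
)

```text
time: 20.05
eef_pos: [0.4473, 0.0604, 0.0044]
tcp_rot: [0.577, 0.817, 0.001, 0.001]
contact_force: [-0.7, 0.5, 5.4]
opening: 0.236
finger_force: 50.2
```

Call:
send_rows(
  series=[
    [[0,0,-1.5,0,0,0,-1],[0,0,-4,0,0,0,-1],[0,0,-3.5,0,0,0,-1],[0,0,0,0,0,-0.176,-1],[0,0,0,0,0,-0.176,-1],[0,0,0,0,0,-0.176,-1],[0,0,0,0,0,-0.176,-1],[0,0,0,0,0,-0.176,-1],[0,0,0,0,0,-0.176,-1],[0,0,0,0,0,-0.174,-1]],
  ],
)

```text
time: 21.3
eef_pos: [0.4457, 0.0605, 0.0937]
tcp_rot: [-0.003, 1.0, -0.0, -0.0]
contact_force: [-0.7, 0.2, -0.4]
opening: 0.233
finger_force: 49.5
```

Call:
send_rows(
  series=[
    [[-2,-3.2,0,0,0,0,-1],[-2.8,-4.5,0,0,0,0,-1],[-2.8,-4.5,0,0,0,0,-1],[-2.8,-4.5,0,0,0,0,-1],[-2.8,-4.5,0,0,0,0,-1],[-2.8,-4.5,0,0,0,0,-1],[-2.9,-4.3,0,0,0,0,-1],[0,0,0,0,0,0,-1],[0,0,0,0,0,0,-1]],
  ],
)

```text
time: 22.42
eef_pos: [0.6344, -0.239, 0.093]
tcp_rot: [0.0, 1.0, 0.001, -0.001]
contact_force: [0.1, 0.6, -0.2]
opening: 0.23
finger_force: 49.5
```

Run:
```python
from h import *
s=ctrl.get_state();c=ctrl.read_camera("wrist");cv2.imwrite("pics/w5.png",c["img"][:,:,::-1])
print(s["eef_pos"],s["opening"],s["tcp_rot"])
```

```text
[ 0.63441378 -0.23895536  0.09300091] 0.2302829350781456 [ 4.05380027e-05  9.99999581e-01  5.41232666e-04 -7.36610892e-04]
```

View pics/w5.png

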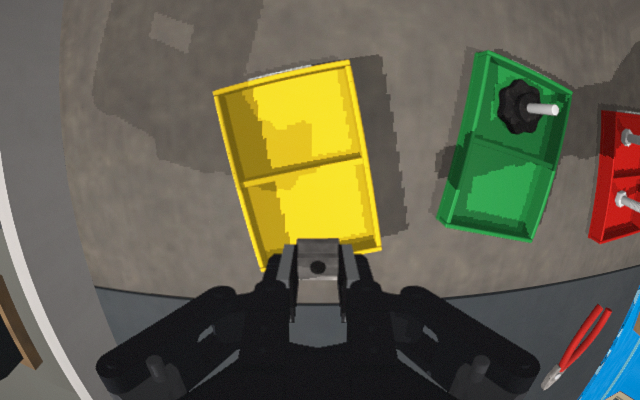

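The nut is held level over the far yellow bay, and the knob stands in the near green bay at (518,107).

Call:
send_rows(
  series=[
    [[0,0,3.5,0,0,0,-1],[0,0,2.5,0,0,0,-1],[0,0,1.4,0,0,0,-1],[0,0,0.6,0,0,0,-1],[0,0,0.4,0,0,0,-1],[0,0,0.2,0,0,0,-1],[0,0,0,0,0,0,-1]],
  ],
)

```text
time: 23.35
eef_pos: [0.6358, -0.2398, 0.0086]
tcp_rot: [-0.0, 1.0, -0.0, 0.001]
contact_force: [-0.8, -0.5, 2.7]
opening: 0.231
finger_force: 49.9
```

Call:
send_rows(
  series=[
    [[0,0,0,0,0,0,-0.4],[0,0,0,0,0,0,-0.2],[0,0,0,0,0,0,-0.2],[0,0,0,0,0,0,-0.2],[0,0,-1.5,0,0,0,-0.2],[0,0,-4.5,0,0,0,-0.2],[0,0,-5,0,0,0,0],[4,-0.2,0,0,0,0,0.1],[5,-0.2,0,0,0,0,0.1],[5,-0.2,0,0,0,0,0.1]],
  ],
)

```text
time: 24.6
eef_pos: [0.4943, -0.2457, 0.1188]
tcp_rot: [-0.0, 1.0, -0.001, 0.001]
contact_force: [-0.0, -0.3, 0.0]
opening: 0.553
finger_force: 0.0
```

Call:
send_rows(
  series=[
    [[5,-0.2,0,0,0,0,0.1],[4.1,0,0,0,0,0,0.1],[0,0,0,0,0,0.182,0.1],[0,0,0,0,0,0.182,0.1],[0,0,0,0,0,0.182,0.1],[0,0,0,0,0,0.182,0.1],[0,0,0,0,0,0.182,0.1],[0,0,0,0,0,0.182,0.1],[0,0,0,0,0,0.182,0.1],[0,0,0,0,0,0.182,0.1]],
  ],
)

```text
time: 25.85
eef_pos: [0.4045, -0.2478, 0.1186]
tcp_rot: [0.668, 0.745, -0.0, 0.001]
contact_force: [0.1, 0.3, 0.8]
opening: 0.552
finger_force: 0.0
```

Call:
send_rows(
  series=[
    [[0,0,0,0,0,0,0.1]],
  ],
)

```text
time: 25.98
eef_pos: [0.4045, -0.2478, 0.1184]
tcp_rot: [0.665, 0.747, -0.0, 0.001]
contact_force: [-0.3, 0.1, 0.5]
opening: 0.551
finger_force: 0.0
```

Run:
```python
from h import *
s=ctrl.get_state();c=ctrl.read_camera("wrist")
p=wpix(c,s,[.4039,-.2476,.012]);print(s["eef_pos"],s["qpos"],p,Rn.from_quat(s["tcp_rot"]).as_matrix()[:,1])
u,v=p.astype(int);print(u-50,v-50)
a=cv2.resize(c["img"][v-50:v+50,u-50:u+50],None,fx=5,fy=5,interpolation=cv2.INTER_CUBIC)[:,:,::-1];b=cv2.resize(c["img"][:,:,::-1],None,fx=.45,fy=.45)
o=np.zeros((500,790,3),np.uint8);o[:,:500]=a;o[:180,502:790]=b;cv2.imwrite("pics/w6.png",o)
```

```text
[ 0.40450612 -0.24782166  0.11840195] [-7.63995802e-01 -3.42680645e-02  2.15200426e+00 -1.94931419e-05
  1.02209780e+00 -8.81126667e-01] [316.77143354 199.35543635] [0.99314614 0.11687398 0.00110615]
266 149
```

View pics/w6.png

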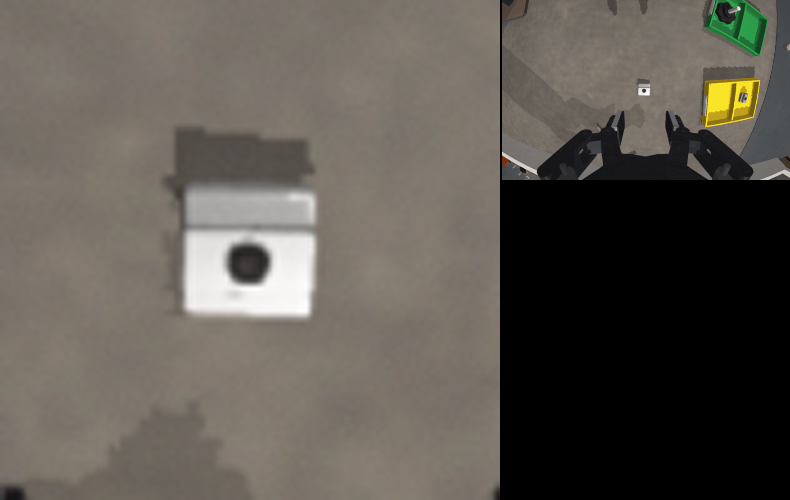

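It is aligned, with the hole at (316,202), about 2 mm towards tool -x. I'll descend and grip.

Call:
send_rows(
  series=[
    [[-0.15,0,4,0,0,0,0.1],[0,0,4,0,0,0,0.1],[0,0,2,0,0,0,0.1],[0,0,0.9,0,0,0,0.1],[0,0,0.5,0,0,0,0.1],[0,0,0,0,0,0,-0.3],[0,0,0,0,0,0,-1],[0,0,0,0,0,0,-1],[0,0,0,0,0,0,-1],[0,0,0,0,0,0,-1]],
  ],
)

```text
time: 27.28
eef_pos: [0.4052, -0.2497, 0.0044]
tcp_rot: [0.665, 0.747, -0.0, 0.001]
contact_force: [-1.2, 0.9, 5.2]
opening: 0.235
finger_force: 50.2
```

Call:
send_rows(
  series=[
    [[0,0,-4,0,0,0,-1],[0,0,-5,0,0,0,-1],[0,0,0,0,0,-0.182,-1],[0,0,0,0,0,-0.182,-1],[0,0,0,0,0,-0.182,-1],[0,0,0,0,0,-0.182,-1],[0,0,0,0,0,-0.182,-1],[0,0,0,0,0,-0.182,-1],[0,0,0,0,0,-0.182,-1],[0,0,0,0,0,-0.182,-1]],
  ],
)

```text
time: 28.52
eef_pos: [0.404, -0.2486, 0.0928]
tcp_rot: [-0.003, 1.0, 0.0, -0.0]
contact_force: [-0.6, 0.3, 0.3]
opening: 0.237
finger_force: 49.5
```

Call:
send_rows(
  series=[
    [[-3.2,-0.1,0,0,0,0,-1],[-4.5,-0.1,0,0,0,0,-1],[-4.5,-0.1,0,0,0,0,-1],[-4,-0.1,0,0,0,0,-1],[0,0,0,0,0,0,-1],[0,0,0,0,0,0,-1]],
  ],
)

```text
time: 29.28
eef_pos: [0.5653, -0.2525, 0.0924]
tcp_rot: [-0.0, 1.0, 0.001, -0.001]
contact_force: [-0.6, -0.0, 0.3]
opening: 0.233
finger_force: 49.5
```

Call:
send_rows(
  series=[
    [[0,0,3.5,0,0,0,-1],[0,0,2.5,0,0,0,-1],[0,0,1.4,0,0,0,-1],[0,0,0.6,0,0,0,-1],[0,0,0.4,0,0,0,-1],[0,0,0.2,0,0,0,-1],[0,0,0,0,0,0,-1]],
  ],
)

```text
time: 30.15
eef_pos: [0.567, -0.2534, 0.0085]
tcp_rot: [-0.0, 1.0, -0.0, 0.001]
contact_force: [-1.3, 0.6, 1.9]
opening: 0.234
finger_force: 49.8
```

Touching the floor. I'll release, retreat up and back, and look.

Call:
send_rows(
  series=[
    [[0,0,0,0,0,0,-0.4],[0,0,0,0,0,0,-0.2],[0,0,0,0,0,0,-0.2],[0,0,0,0,0,0,-0.2],[0,0,-1.5,0,0,0,-0.2],[0,0,-4.5,0,0,0,-0.2],[0,0,-5,0,0,0,0],[0,3,-5,0,0,0,0],[2,5,-5,0,0,0,0],[2,5,-3,0,0,0,0]],
  ],
)

```text
time: 31.4
eef_pos: [0.5297, -0.13, 0.2439]
tcp_rot: [0.0, 1.0, -0.001, 0.002]
contact_force: [0.8, 0.6, -0.4]
opening: 0.503
finger_force: 0.0
```

Call:
send_rows(
  series=[
    [[2,5,0,0,0,0,0],[2,5,0,0,0,0,0],[0,0,0,0,0,0,0],[0,0,0,0,0,0,0]],
  ],
)

```text
time: 31.9
eef_pos: [0.4896, -0.0306, 0.2409]
tcp_rot: [-0.0, 1.0, -0.0, 0.001]
contact_force: [0.2, -0.9, -0.1]
opening: 0.503
finger_force: 0.0
```

Run:
```python
from h import *
c=ctrl.read_camera("wrist");cv2.imwrite("pics/w7.png",c["img"][:,:,::-1])
```

```text
(no output)
```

View pics/w7.png

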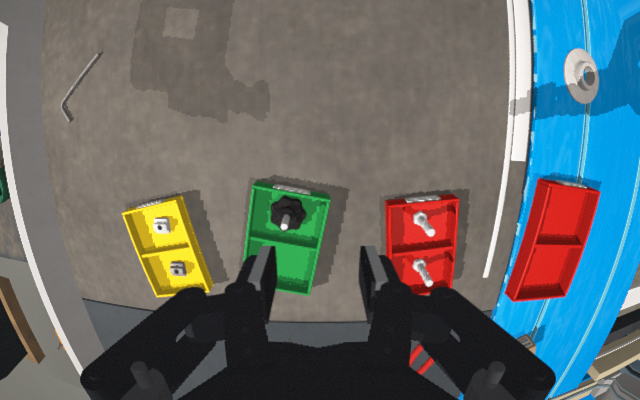

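All five parts stand upright in their bays: nuts at (161,226) and (178,268), the knob at (288,213), and bolts at (425,223) and (424,271). The flange and hex key have not moved. I'll hand the job in.

```bash
python3 -c "
from plant import ctrl
print(ctrl.sign_off())"
```

```text
the job is handed in; nothing more can be done
None
```

Job handed in at about 32 s: the last picture shows the bolts in separate bays of the smaller red tray, the nuts in separate bays of the yellow tray and the knob in the green tray, all upright, with the flange and hex key undisturbed; the sign-off returned no verdict.

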